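# Snap the protective cap onto the treatment handpiece and keep it pressed

### The arm

A 6-joint arm with a two-finger parallel gripper is mounted at the origin on the work surface. World frame = base frame: x ahead of the robot, y to its left, z up, the work surface at z = 0. Lengths are in m, angles in rad, forces in N, time in s.
With the tool pointing down it reaches from about 0.3 to 0.875 m from the base axis. Payload 6.4 kg.
Tool frame: the origin (TCP) lies between the finger pads; the fingertips stand 25 mm ahead of it and the grasp point (between the pads) lies 6 mm ahead of it; z points along the fingers, y is the line along which they close (so a half turn about z gives the same grasp; the last joint's range is limited). The gripper opens to 85 mm and grips with 20 to 120 N. Pads are 22 mm wide; open, the fingers measure 114 mm over their backs; the gripper's body (76 mm by 85 mm) begins 54 mm behind the grasp point. The pads swing forward as they close: fully open they stand 13 mm farther back than shut.
Start: joints at [0.927, 0.181, 1.607, -0, 1.354, -0.206], TCP at [0.244, 0.521, 0.256] pointing down, gripper open.
Joint ranges: [-2.99, 2.99], [-0.89, 2.07], [0.3, 2.58], [-1.14, 4.28], [0, 2.63], [-3.12, 3.12]. Speed limits (rad/s): [2.57, 2.57, 3.01, 3.14, 3.14, 3.14].

### API

Orientations are given as a unit quaternion [w, x, y, z].
In Python, from bench import ctrl gives the robot as it stands.
- The arm moves only by the tool servo_tool, never from a script. Its argument "series" is text: rows parted by semicolons, each of 7 numbers parted by spaces: the gripper command: -1 is fully open, 1 is shut, values between are in proportion, then the shift along the tool's x, y, z in m, then the turn, a rotation vector about the tool's x, y, z in degrees. A call has 1 to 12 rows; each row is the pose to reach, as a shift and turn from the pose commanded when the call began, along the tool's axes at that moment; what a row does not reach only later rows make up. A row lasts 1/12 s, in which the tool goes at most 41.7 mm and 7.16 degrees, less where a joint would pass 70% of its speed; a pose out of reach is approached as far as the arm can. A call with a gripper value outside its range is refused whole. The fingers move at their own pace and stop on an object; the grip force is fixed at half the most. Time passes only in rows, so rows that repeat a pose let the fingers close. It gives the time, the measured TCP pose, the force, the opening and the grip force at its end, in the units of the state.
- ctrl.get_obs(): the state, without advancing time (a new reading comes with each control period).
- ctrl.camera(name): name is "scene" or "side" or "wrist"; returns a dict with "img" (400x640x3 uint8, red, green, blue), "z_map" (400x640 float32, m along the optical axis (not along the pixel's ray), 0 where there is no reading), "fovy" (degrees; the focal length in pixels is half the picture's height over the tangent of half this angle, whatever the lens; pixels are square), "cx", "cy" (the principal point, pixels), "extrinsics" (4x4, takes a point from camera to world coordinates); the wrist camera has in their place "T_tool_cam" (4x4, takes a point from camera to tool coordinates, whose origin is the TCP and whose axes are the flange's). Camera axes: x right, y down, z forward; pixel columns grow to the right and rows downward; lengths in m; the calibration is good to about 2 mm. A picture is of the moment at which its call begins: read the wrist's pose just before it.
- ctrl.hand_in(): hands the job in; it is judged then, once.
The state is a dict: "time_s": time; "q": joint angles; "dq": joint speeds; "joint_efforts": joint torques, N m; "eef_pos": TCP position; "eef_rot": TCP orientation; "wrist_force": force on the tool from outside, world axes, zero at the start; "torque": the same for the moment, N m; "opening": opening from 0.0 (shut) to 1.0 (fully open); "grasp_force": force on a finger pad.
Only numpy, scipy, OpenCV 4.12 (cv2) and the standard library are available. Lean on these libraries where they do the work, as an engineer would, in place of code of your own. Each camera call takes 0.05 s, during which the arm holds its last target. There are 200 camera calls.

### The job

Take the middle-sized of the three white caps off the steel tray and press it onto the steel stud of the handpiece standing in the spring cradle until it clicks and its rim sits flush on the handpiece's shoulder. Do not let up after the click: finish while still holding the cap and pressing down on it, with the handpiece pushed at least half-way down into its cradle. Leave the other two caps, the goggles and the tealight where they are.

Things in the scene. Friction and masses are not known exactly. Their poses are not given: they have to be found in the camera images.
- cap_center (a point): Centre (on the axis, half-way up) of the middle-sized white cap, 58 mm tall, about 60 g: a round skirt 48 mm across and 34 mm high, on its flat top a round knob 24 mm across and 24 mm high to grip from above. Rim 29 mm below this point, skirt top (a ledge 12 mm wide round the knob) 5 mm above, knob top 29 mm above. Stands upright, mouth down, on the tray; z is its axis, upwards.
- cap_rim (a point): Centre of that cap's open mouth, level with the rim, z along its axis upwards into the cap. Just inside is a lip 3 mm high with a 30 mm bore; above it the cavity is 37 mm wide and 27 mm high. Any yaw fits the stud. Home, this point is on shoulder.
- shoulder (a point): Centre of the handpiece's flat round shoulder, 52 mm across, 110 mm above the table when not pressed; moves down with the handpiece. The upright steel stud rises from here on the same axis (z up), 26 mm across, 28 mm high, its top 6 mm tapered. The handpiece is a grey barrel standing in the cradle.
- beads (a point): On the stud's axis, 6.5 mm above the shoulder: level of four spring beads that stand out of the stud to 34 mm across. The cap's lip meets them with the cap about 10 mm above home and must be forced over them (about 8 to 13 N); then they let go with a click and the cap drops home, its rim flat on the shoulder.
- handpiece (a joint): How far the handpiece is pushed down into its spring cradle, in m: 0 free, 0.014 at the stop. The spring takes about 1 N to start and 1 N more for each mm, so half-way (0.007) takes about 8 N. It sinks already while the cap is being forced over the beads, and springs back up some mm at the click.
- cradle: Fixed white cradle block, 115 mm square, 52 mm high with a black collar 72 mm across up to 62 mm; origin under its centre, which is below the stud's axis.
- tray: Fixed steel tray, 110 mm (its x) by 270 mm (its y), floor 6 mm and rim 10 mm above the table; origin under its centre. The three caps stand in a row along its y axis, 85 mm between centres, in any order.
- wide_cap_center (a point): Centre of the wide cap, a bystander: skirt 64 mm across, 42 mm tall over all, knob 20 mm across.
- slim_cap_center (a point): Centre of the slim cap, a bystander: skirt 32 mm across, 56 mm tall over all, knob 16 mm across.
- goggles: Green safety goggles lying open on the table, a bystander, about 140 mm wide (y), 125 mm deep (x, lenses at the origin, arms to +x), 40 mm high; origin under the middle of the lenses.
- tealight: Small glass tealight dish, a bystander, 66 mm across and 22 mm high; origin under its centre.
Things that resemble listed ones, but are neither listed nor needed, are in the scene too. What is shaped like the part that bears cap_center but pink is not meant. Leave any purple look-alike of the cradle alone.

How it is judged:
By the outcome, as a careful person would: the job done as asked, in the order asked, and still so for the second after the job is handed in, while the arm keeps its last pose, push and grip.
It also fails if it takes over 38 s, if anything falls off the work surface, if the arm or the gripper's body presses on something with over 40 N, if the wrist force passes 120 N, or if a joint passes its speed limit or range.

## Working session

There is one attempt and no reset: what is moved stays moved. The work goes in short steps, Python scripts to look and compute and a tool call to move; the robot and the scene stay as the last step left them, time stands still between calls to the robot, and variables do not carry over. Pictures are saved under pics/ and viewed, at most 10 in all, crops included, and the job is handed in when it is done.

Besides the shell and the picture viewer there is one more tool, called by a JSON object that holds its "api" and its "payload". servo_tool: Moves the arm, as the interface text tells. Its arguments: {"type":"object","properties":{"series":{"type":"string"}},"required":["series"]}

```bash
mkdir -p pics; cat > h.py <<'E'
import numpy as np, cv2
from bench import ctrl
from scipy.spatial.transform import Rotation as R
def pose():
    o=ctrl.get_obs(); T=np.eye(4); w=o["eef_rot"]; T[:3,:3]=R.from_quat([w[1],w[2],w[3],w[0]]).as_matrix(); T[:3,3]=o["eef_pos"]; return T
def cam(n):
    T=pose(); c=ctrl.camera(n)
    c["E"]=T@np.array(c["T_tool_cam"]) if n=="wrist" else np.array(c["extrinsics"])
    c["f"]=200/np.tan(np.radians(c["fovy"])/2); return c
def cloud(c):
    v,u=np.mgrid[0:400,0:640]; z=c["z_map"]
    P=np.stack([(u-c["cx"])/c["f"]*z,(v-c["cy"])/c["f"]*z,z],-1)@c["E"][:3,:3].T+c["E"][:3,3]
    P[z==0]=np.nan; return P
def plane(c,u,v,h):
    d=c["E"][:3,:3]@np.array([(u-c["cx"])/c["f"],(v-c["cy"])/c["f"],1]); o=c["E"][:3,3]
    return o+d*(h-o[2])/d[2]
def save(c,n): cv2.imwrite("pics/"+n,c["img"][:,:,::-1])
E
python3 - <<'E'
from h import *
o=ctrl.get_obs(); print({k:np.round(o[k],3) for k in o})
for n in("scene","side"):
    c=cam(n); save(c,n+".png"); print(n,np.round(c["E"],3).tolist(),c["f"],c["cx"],c["cy"]); np.save(n+".npy",cloud(c))
    np.savez(n,**{k:c[k] for k in("img","z_map","E","f","cx","cy")})
E
```

```text
{'time_s': np.float64(0.0), 'q': array([ 0.927,  0.182,  1.608,  0.   ,  1.354, -0.206]), 'dq': array([ 0.001,  0.001, -0.001,  0.   , -0.   ,  0.001]), 'joint_efforts': array([-2.0000e-03, -4.4488e+01, -3.5132e+01, -1.0000e-03,  9.0000e-03,
       -0.0000e+00]), 'eef_pos': array([0.243, 0.52 , 0.255]), 'eef_rot': array([-0.   ,  0.217,  0.976, -0.001]), 'wrist_force': array([ 0.231, -0.271,  0.215]), 'torque': array([0.003, 0.019, 0.033]), 'grasp_force': np.float64(0.0), 'opening': np.float64(1.0)}
scene [[0.249, 0.706, -0.663, 1.206], [0.968, -0.195, 0.156, -0.178], [-0.019, -0.681, -0.732, 0.752], [0.0, 0.0, 0.0, 1.0]] 379.4702630233042 320.7346360458959 202.38928440717845
side [[0.916, -0.257, 0.307, 0.202], [-0.4, -0.563, 0.723, -0.902], [-0.013, -0.786, -0.619, 0.859], [0.0, 0.0, 0.0, 1.0]] 474.16002293162154 314.54215418874804 201.8858027294836
```

View pics/scene.png

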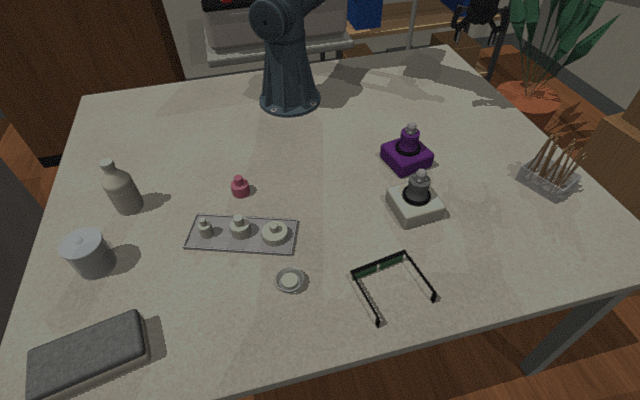

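View pics/side.png

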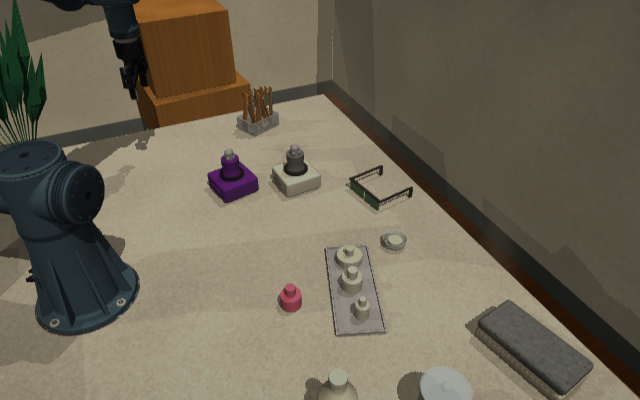

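The scene view shows the tray caps slim (205,228), middle (239,227) and wide (274,233), with the white cradle's stud top at (421,172). In the side view the middle cap is at (351,276) and the stud top at (295,148).

```bash
python3 - <<'E'
from h import *
for n,bm,bs in(("scene",(222,205,256,245),(405,160,440,200)),("side",(335,260,368,296),(280,140,310,175))):
    c=dict(np.load(n+".npz")); P=cloud(c)
    for nm,b,h0 in(("cap",bm,.064),("stud",bs,.138)):
        Q=P[b[1]:b[3],b[0]:b[2]]; m=(Q[...,2]>h0-.006)&(Q[...,2]<h0+.006); q=Q[m]
        v,u=np.nonzero(m); print(n,nm,m.sum(),np.round((q.min(0)+q.max(0))/2,4),np.round(np.median(q,0),4), np.round(plane(c,u.mean()+b[0],v.mean()+b[1],h0),4))
    # neighbours
    b=(180,205,305,260) if n=="scene" else (325,240,390,335)
    Q=P[b[1]:b[3],b[0]:b[2]]; q=Q[Q[...,2]>.035]; print(q.min(0),q.max(0))
c=ctrl.camera("wrist"); print(np.round(c["T_tool_cam"],3).tolist(),c["fovy"])
print(np.round(pose(),4).tolist())
E
```

```text
scene cap 66 [ 0.5747 -0.2374  0.0624] [ 0.5773 -0.2374  0.0631] [ 0.5777 -0.2374  0.064 ]
scene stud 59 [0.6146 0.2071 0.1361] [0.6167 0.2073 0.1362] [0.6178 0.2058 0.138 ]
[ 0.54367347 -0.33745339  0.03516461] [ 0.6202278  -0.14817601  0.06660468]
side cap 82 [ 0.5745 -0.238   0.0639] [ 0.5736 -0.2398  0.0651] [ 0.5741 -0.2391  0.064 ]
side stud 45 [0.6122 0.2062 0.1368] [0.6115 0.2058 0.138 ] [0.6111 0.205  0.138 ]
[ 0.54025989 -0.33836569  0.03508299] [ 0.61769009 -0.14684599  0.06959386]
[[0.001, -0.956, -0.294, 0.074], [1.0, 0.001, 0.0, -0.0], [0.0, -0.294, 0.956, -0.116], [0.0, 0.0, 0.0, 1.0]] 58.11809672869214
[[-0.9057, 0.424, -0.0008, 0.2435], [0.424, 0.9057, -0.0011, 0.5204], [0.0003, -0.0014, -1.0, 0.2556], [0.0, 0.0, 0.0, 1.0]]
```

{"api": "servo_tool", "payload": {"series": "-1 -0.621 -0.546 0.065 0 0 65;-1 -0.621 -0.546 0.065 0 0 65;-1 -0.621 -0.546 0.065 0 0 65;-1 -0.621 -0.546 0.065 0 0 65;-1 -0.621 -0.546 0.065 0 0 65;-1 -0.621 -0.546 0.065 0 0 65;-1 -0.621 -0.546 0.065 0 0 65;-1 -0.621 -0.546 0.065 0 0 65;-1 -0.621 -0.546 0.065 0 0 65;-1 -0.621 -0.546 0.065 0 0 65;-1 -0.621 -0.546 0.065 0 0 65;-1 -0.621 -0.546 0.065 0 0 65"}}

```text
time_s: 1.15
eef_pos: [0.4435, 0.062, 0.217]
eef_rot: [0.0, 0.708, 0.707, 0.0]
wrist_force: [0.6, 0.8, -0.3]
opening: 0.997
grasp_force: 0.0
```

```bash
cat >> h.py <<'E'
def go(p,xdir):
    "shift/turn in tool axes to TCP p, pointing down, tool x along world angle xdir (deg)"
    T=pose(); a=np.radians(xdir); x=np.array([np.cos(a),np.sin(a),0]); z=np.array([0,0,-1]); G=np.stack([x,np.cross(z,x),z],1)
    print("go",np.round(T[:3,:3].T@(np.array(p)-T[:3,3]),4),np.round(np.degrees(R.from_matrix(T[:3,:3].T@G).as_rotvec()),2))
E
python3 -c "
from h import *
print(np.round(pose(),3)); go([.5745,-.2375,.19],90)"
```

```text
[[ 0.002  1.     0.     0.444]
 [ 1.    -0.002  0.     0.062]
 [ 0.     0.    -1.     0.217]
 [ 0.     0.     0.     1.   ]]
go [-0.2992  0.1315  0.0271] [ 0.02 -0.   -0.1 ]
```

{"api": "servo_tool", "payload": {"series": "-1 -0.3 0.13 0.027 0 0 0;-1 -0.3 0.13 0.027 0 0 0;-1 -0.3 0.13 0.027 0 0 0;-1 -0.3 0.13 0.027 0 0 0;-1 -0.3 0.13 0.027 0 0 0;-1 -0.3 0.13 0.027 0 0 0;-1 -0.3 0.13 0.027 0 0 0;-1 -0.3 0.13 0.027 0 0 0;-1 -0.3 0.13 0.027 0 0 0;-1 -0.3 0.13 0.027 0 0 0;-1 -0.3 0.13 0.027 0 0 0;-1 -0.3 0.13 0.027 0 0 0"}}

```text
time_s: 2.15
eef_pos: [0.5724, -0.2349, 0.1899]
eef_rot: [-0.0, 0.707, 0.707, 0.0]
wrist_force: [0.3, -0.7, 0.1]
opening: 0.998
grasp_force: 0.0
```

```bash
python3 - <<'E'
from h import *
print(np.round(pose(),3)); c=cam("wrist"); save(c,"w1.png"); P=cloud(c)
np.savez("w1",**{k:c[k] for k in("img","z_map","E","f","cx","cy")})
T=pose(); d=np.hypot(P[...,0]-.5745,P[...,1]+.2375)
m=(d<.035)&(P[...,2]>.055)&(P[...,2]<.075); q=P[m]; print(m.sum(),(q.min(0)+q.max(0))/2,np.median(q,0),np.ptp(q,axis=0))
m=(d<.04)&(P[...,2]>.036)&(P[...,2]<.045); q=P[m]; print("ledge",m.sum(),(q.min(0)+q.max(0))/2,np.ptp(q,axis=0))
E
```

```text
[[ 0.     1.    -0.001  0.572]
 [ 1.    -0.     0.001 -0.235]
 [ 0.001 -0.001 -1.     0.19 ]
 [ 0.     0.     0.     1.   ]]
872 [ 0.57588417 -0.23687888  0.05973167] [ 0.57615181 -0.23597139  0.06255008] [0.02365848 0.02350766 0.00933845]
ledge 1881 [ 0.57606595 -0.23711038  0.04051626] [0.04731357 0.04740586 0.00895248]
```

View pics/w1.png

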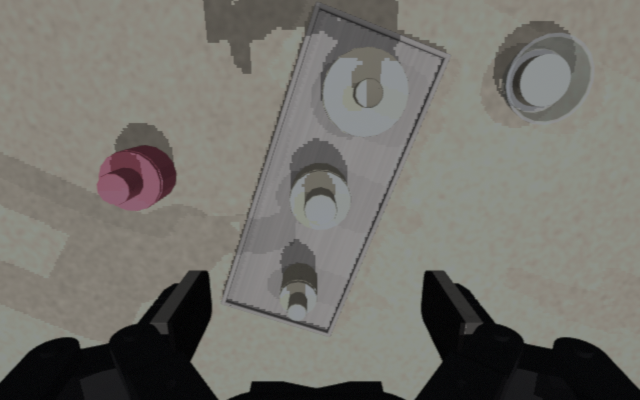

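The wrist view shows the middle cap's knob at (320,207), with the row tilted about 20°. The wide cap is up at (365,92), the slim one down at (297,310), and the sides where the fingers go are free.

{"api": "servo_tool", "payload": {"series": "-1 -0.002 0.004 0.035 0 0 0;-1 -0.002 0.004 0.07 0 0 0;-1 -0.002 0.004 0.1 0 0 0;-1 -0.002 0.004 0.122 0 0 0;-1 -0.002 0.004 0.122 0 0 0;-1 -0.002 0.004 0.122 0 0 0"}}

```text
time_s: 2.7
eef_pos: [0.5761, -0.2367, 0.0676]
eef_rot: [-0.001, 0.707, 0.707, -0.0]
wrist_force: [-0.1, -0.1, -0.0]
opening: 1.003
grasp_force: 0.0
```

{"api": "servo_tool", "payload": {"series": "1 0 0 0 0 0 0;1 0 0 0 0 0 0;1 0 0 0 0 0 0;1 0 0 0 0 0 0;1 0 0 0 0 0 0;1 0 0 0 0 0 0;1 0 0 0 0 0 0;1 0 0 0 0 0 0;1 0 0 0 0 0 0;1 0 0 0 0 0 0;1 0 0 0 0 0 0;1 0 0 0 0 0 0"}}

```text
time_s: 3.7
eef_pos: [0.5774, -0.2387, 0.0693]
eef_rot: [0.001, 0.708, 0.707, 0.0]
wrist_force: [-0.2, 1.7, 6.7]
opening: 0.258
grasp_force: 58.6
```

{"api": "servo_tool", "payload": {"series": "1 0 0 -0.02 0 0 0;1 0 0 -0.05 0 0 0;1 0 0 -0.085 0 0 0;1 0 0 -0.12 0 0 0;1 0 0 -0.155 0 0 0;1 0 0 -0.19 0 0 0;1 0.03 0.005 -0.19 0 0 0;1 0.06 0.01 -0.19 0 0 0;1 0.09 0.015 -0.19 0 0 0;1 0.12 0.02 -0.19 0 0 0;1 0.15 0.02 -0.19 0 0 0;1 0.17 0.02 -0.19 0 0 0"}}

```text
time_s: 4.7
eef_pos: [0.5968, -0.0655, 0.2579]
eef_rot: [-0.001, 0.707, 0.707, 0.0]
wrist_force: [-0.1, 0.3, -1.2]
opening: 0.255
grasp_force: 58.9
```

{"api": "servo_tool", "payload": {"series": "1 0.03 0.003 0 0 0 0;1 0.06 0.006 0 0 0 0;1 0.09 0.01 0 0 0 0;1 0.12 0.013 0 0 0 0;1 0.15 0.016 0 0 0 0;1 0.18 0.018 0 0 0 0;1 0.2 0.018 0 0 0 0;1 0.2 0.018 0 0 0 0;1 0.2 0.018 0 0 0 0"}}

```text
time_s: 5.45
eef_pos: [0.615, 0.1327, 0.2577]
eef_rot: [-0.0, 0.707, 0.707, -0.0]
wrist_force: [-0.6, -0.4, -0.7]
opening: 0.254
grasp_force: 58.9
```

```bash
python3 - <<'E'
from h import *
print(np.round(pose(),4)); c=cam("wrist"); save(c,"w2.png"); P=cloud(c)
m=(np.hypot(P[...,0]-.6145,P[...,1]-.206)<.03)&(abs(P[...,2]-.138)<.007); q=P[m]
if m.sum(): print(m.sum(),(q.min(0)+q.max(0))/2,np.median(q,0),np.ptp(q,axis=0))
E
```

```text
[[-9.000e-04  1.000e+00 -7.000e-04  6.150e-01]
 [ 1.000e+00  9.000e-04 -3.000e-04  1.327e-01]
 [-3.000e-04 -7.000e-04 -1.000e+00  2.577e-01]
 [ 0.000e+00  0.000e+00  0.000e+00  1.000e+00]]
1252 [0.61346604 0.20955755 0.13513248] [0.61379802 0.20945235 0.13598897] [0.02511093 0.02511568 0.00824748]
```

View pics/w2.png

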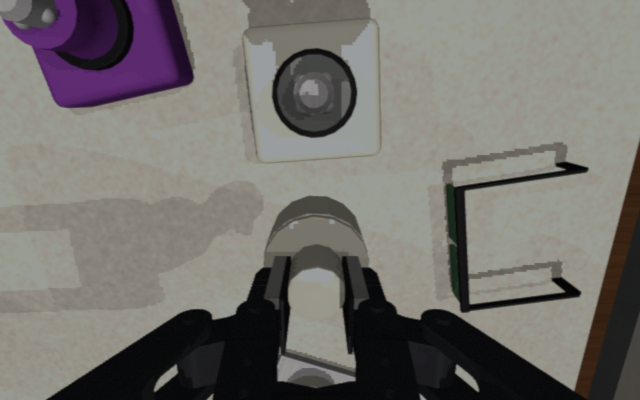

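Wrist view: cap held at about (316,250), white cradle's stud at (313,92), purple look-alike up left.

```bash
python3 - <<'E'
from h import *
from scipy.optimize import least_squares
T=pose(); c=cam("wrist"); P=cloud(c); np.savez("w2",**{k:c[k] for k in("img","z_map","E","f","cx","cy")})
rel=P-T[:3,3]; d=np.hypot(rel[...,0],rel[...,1])
print(np.histogram(rel[...,2][d<.04],bins=np.arange(-.07,.02,.004)))
m=(d<.04)&(rel[...,2]<-.034)&(rel[...,2]>-.07)&(rel[...,1]>0.005)
q=rel[m]; print(m.sum(),q.min(0),q.max(0))
s=least_squares(lambda p:np.hypot(q[:,0]-p[0],q[:,1]-p[1])-.024,[0,0],loss="soft_l1",f_scale=.001); print("cap axis rel TCP",s.x,s.cost)
E
```

```text
(array([   0,   99,  156,  164,  186,  186,  218,  210,  364, 2660,  550,
        226,  373,  481,  588, 2706,  731,  472,  465,  376,  923,  673]), array([-0.07 , -0.066, -0.062, -0.058, -0.054, -0.05 , -0.046, -0.042,
       -0.038, -0.034, -0.03 , -0.026, -0.022, -0.018, -0.014, -0.01 ,
       -0.006, -0.002,  0.002,  0.006,  0.01 ,  0.014,  0.018]))
1581 [-0.0232422   0.0052263  -0.06525372] [ 0.02447548  0.0257405  -0.0340125 ]
cap axis rel TCP [0.00032359 0.00140605] 4.073052843479867e-05
```

{"api": "servo_tool", "payload": {"series": "1 0.025 -0.001 0 0 0 0;1 0.05 -0.001 0 0 0 0;1 0.075 -0.001 0.01 0 0 0;1 0.075 -0.001 0.025 0 0 0;1 0.075 -0.001 0.033 0 0 0;1 0.075 -0.001 0.033 0 0 0;1 0.075 -0.001 0.033 0 0 0"}}

```text
time_s: 6.13
eef_pos: [0.6144, 0.2052, 0.2245]
eef_rot: [-0.0, 0.708, 0.706, -0.001]
wrist_force: [-0.0, 0.1, -0.7]
opening: 0.255
grasp_force: 58.9
```

```bash
python3 - <<'E'
from h import *
print(np.round(pose()[:3,3],4))
ims=[]
for n in("scene","side"):
    c=cam(n); np.savez(n+"2",**{k:c[k] for k in("img","z_map","E","f","cx","cy")})
    u,v=(421,172) if n=="scene" else (295,150)
    ims.append(cv2.resize(c["img"][v-50:v+50,u-50:u+50,::-1],(400,400),interpolation=cv2.INTER_CUBIC))
cv2.imwrite("pics/c1.png",np.hstack(ims))
E
```

```text
[0.6144 0.2052 0.2245]
```

View pics/c1.png

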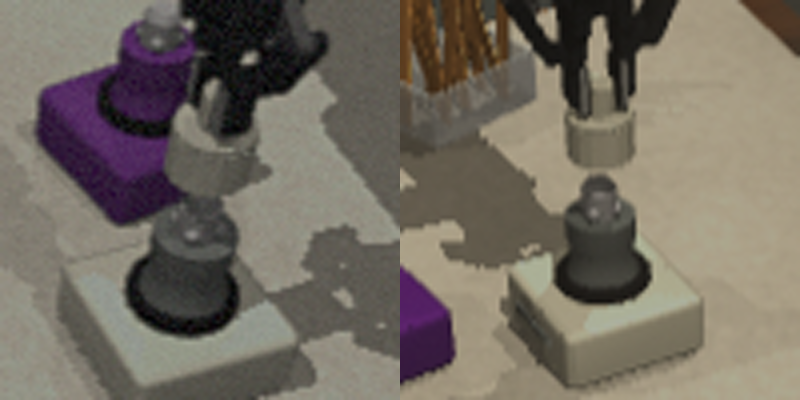

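Cap hangs upright above the white cradle's stud in both views (crops: cap at (213,150) / (600,137), stud at (205,220) / (600,200)).

```bash
python3 - <<'E'
from h import *
from scipy.optimize import least_squares
def fit(q,r):
    return least_squares(lambda p:np.hypot(q[:,0]-p[0],q[:,1]-p[1])-r,[.614,.207],loss="soft_l1",f_scale=.001).x
for n in("scene","side"):
    P=cloud(dict(np.load(n+".npz"))); d=np.hypot(P[...,0]-.614,P[...,1]-.207); z=P[...,2]
    a=P[(d<.02)&(z>.117)&(z<.130)]; b=P[(d<.04)&(z>.098)&(z<.106)]
    P=cloud(dict(np.load(n+"2.npz"))); d=np.hypot(P[...,0]-.614,P[...,1]-.207); z=P[...,2]
    k=P[(d<.032)&(z>.165)&(z<.190)]
    print(n,"stud",len(a),fit(a,.013),"barrel",len(b),fit(b,.026),"cap",len(k),fit(k,.024),np.nanmin(P[...,2][(d<.032)&(z>.15)]))
E
```

```text
scene stud 55 [0.61289282 0.20962492] barrel 50 [0.61272811 0.20929652] cap 189 [0.61372578 0.20618217] 0.15940736593774507
side stud 41 [0.61333371 0.2096231 ] barrel 40 [0.61351711 0.21123893] cap 132 [0.6151259  0.20752918] 0.16165683457585656
```

All views agree: shift world x -1.2 mm, y +3 mm. Align, then lower to just above the beads.

{"api": "servo_tool", "payload": {"series": "1 0.003 -0.001 0 0 0 0;1 0.003 -0.001 0.01 0 0 0;1 0.003 -0.001 0.017 0 0 0;1 0.003 -0.001 0.022 0 0 0;1 0.003 -0.001 0.027 0 0 0;1 0.003 -0.001 0.032 0 0 0;1 0.003 -0.001 0.036 0 0 0;1 0.003 -0.001 0.036 0 0 0;1 0.003 -0.001 0.036 0 0 0"}}

```text
time_s: 6.98
eef_pos: [0.6133, 0.2098, 0.1888]
eef_rot: [-0.0, 0.708, 0.707, -0.0]
wrist_force: [-0.4, 0.0, -1.1]
opening: 0.257
grasp_force: 58.9
```

{"api": "servo_tool", "payload": {"series": "1 0 0 0.002 0 0 0;1 0 0 0.004 0 0 0;1 0 0 0.006 0 0 0;1 0 0 0.007 0 0 0;1 0 0 0.008 0 0 0;1 0 0 0.009 0 0 0;1 0 0 0.01 0 0 0;1 0 0 0.01 0 0 0"}}

```text
time_s: 7.65
eef_pos: [0.6138, 0.2098, 0.1795]
eef_rot: [0.0, 0.708, 0.707, 0.0]
wrist_force: [0.2, 0.6, 4.5]
opening: 0.255
grasp_force: 59.4
```

{"api": "servo_tool", "payload": {"series": "1 0 0 0.001 0 0 0;1 0 0 0.002 0 0 0;1 0 0 0.003 0 0 0;1 0 0 0.004 0 0 0;1 0 0 0.004 0 0 0"}}

```text
time_s: 8.07
eef_pos: [0.6139, 0.2097, 0.1758]
eef_rot: [0.0, 0.708, 0.707, 0.0]
wrist_force: [-1.0, -0.1, 7.0]
opening: 0.256
grasp_force: 59.7
```

{"api": "servo_tool", "payload": {"series": "1 0 0 0.001 0 0 0;1 0 0 0.002 0 0 0;1 0 0 0.003 0 0 0;1 0 0 0.003 0 0 0"}}

```text
time_s: 8.4
eef_pos: [0.614, 0.2096, 0.1731]
eef_rot: [0.001, 0.708, 0.707, 0.0]
wrist_force: [-0.9, -1.4, 8.7]
opening: 0.254
grasp_force: 59.9
```

{"api": "servo_tool", "payload": {"series": "1 0 0 0.001 0 0 0;1 0 0 0.002 0 0 0;1 0 0 0.002 0 0 0"}}

```text
time_s: 8.65
eef_pos: [0.6138, 0.2093, 0.17]
eef_rot: [0.0, 0.708, 0.706, 0.0]
wrist_force: [1.2, -2.6, 2.9]
opening: 0.258
grasp_force: 59.3
```

{"api": "servo_tool", "payload": {"series": "1 0 0 0.001 0 0 0;1 0 0 0.002 0 0 0;1 0 0 0.002 0 0 0"}}

```text
time_s: 8.9
eef_pos: [0.6138, 0.2093, 0.1682]
eef_rot: [0.0, 0.708, 0.706, 0.0]
wrist_force: [0.1, -4.0, 5.9]
opening: 0.255
grasp_force: 59.5
```

{"api": "servo_tool", "payload": {"series": "1 0 0 0.001 0 0 0;1 0 0 0.002 0 0 0;1 0 0 0.002 0 0 0"}}

```text
time_s: 9.15
eef_pos: [0.6138, 0.2093, 0.1665]
eef_rot: [0.0, 0.708, 0.707, 0.0]
wrist_force: [-1.5, -4.4, 7.8]
opening: 0.254
grasp_force: 59.6
```

The force drop from 9 to 3 N was the click. Press on to about 10–11 mm and relieve the side load.

{"api": "servo_tool", "payload": {"series": "1 -0.0005 0 0.001 0 0 0;1 -0.001 0 0.002 0 0 0;1 -0.001 0 0.003 0 0 0;1 -0.001 0 0.0035 0 0 0;1 -0.001 0 0.0035 0 0 0;1 -0.001 0 0.0035 0 0 0"}}

```text
time_s: 9.65
eef_pos: [0.6138, 0.2091, 0.1638]
eef_rot: [0.0, 0.708, 0.707, 0.001]
wrist_force: [-2.9, -2.4, 9.8]
opening: 0.255
grasp_force: 60.0
```

```bash
python3 - <<'E'
from h import *
ims=[]
for n in("scene","side"):
    c=cam(n); P=cloud(c)
    d=np.hypot(P[...,0]-.6135,P[...,1]-.2095); z=P[...,2]
    k=(d>.0235)&(d<.031)&(z>.063)&(z<.15)
    u,v=(421,180) if n=="scene" else (295,155)
    ims.append(cv2.resize(c["img"][v-40:v+40,u-40:u+40,::-1],(400,400),interpolation=cv2.INTER_CUBIC))
    g=c["img"].mean(-1); print(n,[(int(g[k&(z>a)&(z<=a+.004)].mean()),int((k&(z>a)&(z<=a+.004)).sum())) for a in np.arange(.082,.142,.004) if (k&(z>a)&(z<=a+.004)).any()])
cv2.imwrite("pics/c2.png",np.hstack(ims))
E
```

```text
scene [(47, 22), (48, 22), (50, 25), (51, 27), (69, 27), (84, 19), (87, 12), (85, 18), (86, 10), (86, 14), (84, 17), (87, 15), (91, 16), (110, 3)]
side [(51, 11), (49, 14), (51, 16), (54, 15), (63, 16), (80, 15), (95, 7), (102, 8), (94, 5), (99, 4), (97, 7), (102, 7), (96, 6), (100, 4), (138, 1)]
```

View pics/c2.png

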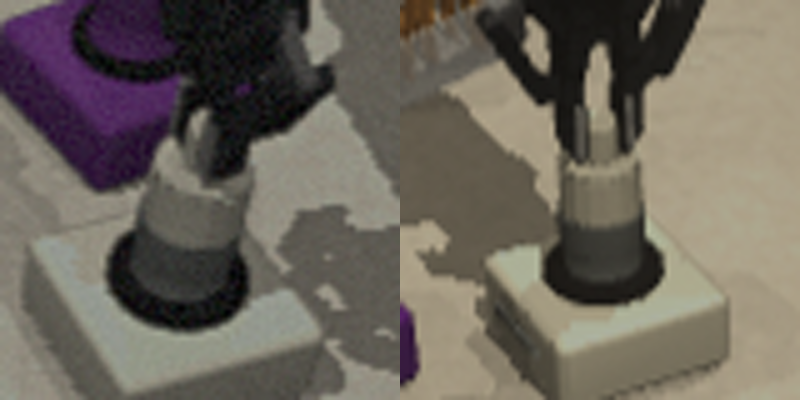

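The crops show the cap's rim sitting flush on the grey shoulder in both views (seam at about (190,245) and (602,228)), level near 0.100 m, so about 10 mm down. I'll press 1 mm further, let it settle and hand in.

{"api": "servo_tool", "payload": {"series": "1 0 0 0.0005 0 0 0;1 0 0 0.001 0 0 0;1 0 0 0.001 0 0 0;1 0 0 0.001 0 0 0;1 0 0 0.001 0 0 0;1 0 0 0.001 0 0 0"}}

```text
time_s: 10.25
eef_pos: [0.6139, 0.2091, 0.163]
eef_rot: [0.0, 0.708, 0.707, 0.001]
wrist_force: [-2.2, -2.1, 9.7]
opening: 0.258
grasp_force: 60.0
```

```bash
python3 -c "
from bench import ctrl
o=ctrl.get_obs(); print(o['eef_pos'],o['wrist_force'],o['grasp_force'],o['opening'])
if o['wrist_force'][2]>8: print(ctrl.hand_in())"
```

```text
[0.61386453 0.20911133 0.16297203] [-2.23145787 -2.118024    9.68694156] 59.99542057514191 0.2580789561814594
the job is handed in; nothing more can be done
None
```

I pressed the middle-sized cap onto the white cradle's handpiece until it clicked and sat flush, then handed in at about 10 s with the cap still gripped at about 10 N, the handpiece an estimated 10 mm down (half-way is 7 mm).

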